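# Slide a disc case home between two crocks

## Task

Push the disc case that lies on the counter through the gap between the two stoneware crocks until its leading edge sits squarely against the front of the three-tier rack behind them. Only push it with the fingers, so that it stays flat on the counter: do not pick it up or tip it. Leave the red lid, the whisk and the glass bowl where they are, then take the hand away.

Things in the scene. Friction and masses are not known exactly. Their poses are not given: they have to be found in the camera images.
- case: Loose flat processor-disc case: white base and white top rim, clear sides, and a steel disc set flush in its clear closed top; a box 120 (x) x 96 (y) x 45 (z) mm, edges rounded 3 mm, about 0.2 to 0.45 kg, sliding on the counter with ordinary friction (about 2 to 6 N to push). Origin: centre of its underside, on the counter; z up. x is its long axis; at the start it lies before the gap with its x axis within 0.5 rad of the crocks' x axis.
- crocks: The two squat round white stoneware crocks, fixed, each 90 mm across and 60 mm tall. Origin: on the counter midway between them, so the middle of the gap. x: the level direction through the gap, from the case's starting side towards the rack; y: from one crock to the other, crock centres at y = +96 and -96 mm; the gap between them is 102 mm wide, so the 96 mm wide case passes lengthwise with 3 mm either side. The counter is at z = 0.
- rack: Fixed three-tier rack of stacked clear disc housings, standing behind the gap. Its base is a grey plinth 30 mm tall and 150 mm wide (y) whose flat front face meets the case; the tiers are set back 47 mm from that face and reach 195 mm high. Origin: on the counter at the middle of the plinth's front face; x points into the rack and is parallel to the crocks' x, and the origin lies on the line through the gap, 175 to 195 mm beyond the middle of the gap.
- lid: Bystander: loose red silicone lid, a disc 100 mm across and 7 mm thick with a knob to 22 mm. Origin: centre of its underside.
- whisk: Bystander: loose stainless whisk about 270 mm long lying roughly parallel to the push, up to 51 mm high at its wire head. Origin: on the counter, near its middle; x runs from handle to wire head.
- bowl: Bystander: loose small glass bowl, 90 mm across, 45 mm tall. Origin: centre of its underside.
Not all that is in view belongs to the job. What is shaped like the case but orange is not meant. Several things have the shape of the rack; the one meant has the colours described above.

How it is judged:
On the way:
1. the case lies flat in the gap between the two crocks (x of case in the frame of crocks between -0.03 and 0.03 m and y of case in the frame of crocks between -0.01 and 0.01 m and height (world z) of case below 0.006 m), for 0.05 s.
At the end, for the whole second after the job is handed in: The case has passed between the crocks and rests flat on the counter with its leading edge within 8 mm of the rack's front face, within 20 mm of the rack's middle line and square to it within 0.12 rad (x of case in the frame of rack above -0.068 m and y of case in the frame of rack between -0.02 and 0.02 m and angle between the x axis of case and the x axis of rack, either way round below 0.12 rad and height (world z) of case below 0.006 m and angle between case's own z axis and vertical below 0.06 rad and linear speed of case below 0.01 m/s); the robot touches nothing.
It fails at once if the case is lifted off the counter or tipped (height (world z) of case above 0.012 m or angle between case's own z axis and vertical above 0.2 rad).
It fails at once if the lid is moved more than 15 mm (distance of lid from where it was at the start of the episode above 0.015 m).
It fails at once if the whisk is moved more than 15 mm (distance of whisk from where it was at the start of the episode above 0.015 m).
It fails at once if the bowl is moved more than 15 mm (distance of bowl from where it was at the start of the episode above 0.015 m).
It also fails if it takes over 64 s, if anything falls off the work surface, if the arm or the gripper's body presses on something with over 40 N, if the wrist force passes 120 N, or if a joint passes its speed limit or range.

## Robot

A 6-joint arm with a two-finger parallel gripper is mounted at the origin on the work surface. World frame = base frame: x ahead of the robot, y to its left, z up, the work surface at z = 0. Lengths are in m, angles in rad, forces in N, time in s.
With the tool pointing down it reaches from about 0.25 to 0.85 m from the base axis. Payload 12.5 kg.
Tool frame: the origin (TCP) lies on the centre line of the jaws, within the pads' length; the fingertips stand 14 mm ahead of it and the grasp point (between the pads) lies 5 mm behind it; z points along the fingers, y is the line along which they close (so a half turn about z gives the same grasp; the last joint's range is limited). The gripper opens to 93 mm and grips with 3 to 60 N. Pads are 15 mm wide; open, the fingers measure 128 mm over their backs; the gripper's body (75 mm by 188 mm) begins 65 mm behind the grasp point.
Start: joints at [1.039, 0.351, 1.652, -0, 1.139, -0.085], TCP at [0.238, 0.496, 0.233] pointing down, gripper open.
Joint ranges: [-2.75, 2.75], [-0.79, 2.1], [0.01, 2.65], [-1.57, 4.71], [0.07, 3.14], [-2.87, 2.87]. Speed limits (rad/s): [2.22, 2.22, 2.79, 3.14, 3.14, 3.14].

## Interface

Orientations are given as a unit quaternion [x, y, z, w].
In Python, from rig import robot gives the robot as it stands. The module is installed in compiled form; this text tells all that it offers.
- The arm moves only by the tool drive_tool, never from a script. Its argument "moves" is a list of rows, each an object of numbers: "tx", "ty", "tz": the shift along the world's x, y, z in mm; "twist": the turn about the world's z in rad. A call has 1 to 10 rows; each row is the pose to reach, as a shift and turn from the pose commanded when the call began; what a row does not reach only later rows make up. A row lasts 1/8 s, in which the tool goes at most 62.5 mm and 10.7 degrees, less where a joint would pass 70% of its speed; a pose out of reach is approached as far as the arm can. A call with a gripper value outside its range is refused whole. "claw" is the opening, from 0 (shut) to 1 (fully open), set as the call begins (left out, the last holds). The fingers move at their own pace and stop on an object; "newtons" is the grip in N (left out, the last holds). Time passes only in rows, so rows that repeat a pose let the fingers close. It gives the time, the measured TCP pose, the force, the opening and the grip force at its end, in the units of the state.
- robot.observe(): the state, without advancing time (a new reading comes with each control period).
- robot.snapshot(name): name is "scene" or "top"; returns the picture (480x640x3 uint8, blue, green, red); there is no depth.
- robot.camera_info(name): a dict with "fx", "fy", "cx", "cy" (pixels), "k1" (the pictures are not rectified: a ray, as slopes to the right and down, at radius r is drawn at 1 + k1 r^2 times it, then the intrinsics apply), "rvec" (rotation vector, rad) and "tvec" (3), from world to camera coordinates, as OpenCV has them. Camera axes: x right, y down, z forward; pixel columns grow to the right and rows downward; lengths in m; the calibration is good to about 2 mm. A picture is of the moment at which its call begins. camera_info takes no time and is no camera call.
- robot.hand_in(): hands the job in; it is judged then, once.
The state is a dict: "t": time; "qpos": joint angles; "dq": joint speeds; "joint_efforts": joint torques, N m; "tcp_pos": TCP position; "tool_rot": TCP orientation; "force": force on the tool from outside, world axes, zero at the start; "ft_torque": the same for the moment, N m; "opening": opening from 0.0 (shut) to 1.0 (fully open); "grasp_force": force on a finger pad.
Only numpy, scipy, OpenCV 4.12 (cv2) and the standard library are available. Lean on these libraries where they do the work, as an engineer would, in place of code of your own. Each camera call takes 0.05 s, during which the arm holds its last target. There are 200 camera calls.

## Working session

There is one attempt and no reset: what is moved stays moved. The work goes in short steps, Python scripts to look and compute and a tool call to move; the robot and the scene stay as the last step left them, time stands still between calls to the robot, and variables do not carry over. Pictures are saved under pics/ and viewed, at most 10 in all, crops included, and the job is handed in when it is done.

Besides the shell and the picture viewer there is one more tool, called after "Request:" as a command line: name --argument value ..., lists and objects as JSON in quotes. drive_tool: Moves the arm, as the interface text tells. Its arguments: {"type":"object","properties":{"moves":{"type":"array","items":{"type":"object","properties":{"tx":{"type":"number"},"ty":{"type":"number"},"tz":{"type":"number"},"twist":{"type":"number"}}}},"claw":{"type":"number"},"newtons":{"type":"number"}},"required":["moves"]}

```bash
mkdir -p pics; cat > h.py <<'E'
import numpy as np, cv2
from rig import robot
def cam(n):
    c=robot.camera_info(n); R=cv2.Rodrigues(np.array(c["rvec"],float))[0]; return c,R,np.array(c["tvec"],float).ravel()
def ray(n,px):
    c,R,t=cam(n); px=np.atleast_2d(np.array(px,float))
    K=np.array([[c["fx"],0,c["cx"]],[0,c["fy"],c["cy"]],[0,0,1]])
    u=cv2.undistortPoints(px.reshape(-1,1,2),K,np.array([c["k1"],0,0,0,0.])).reshape(-1,2)
    d=np.c_[u,np.ones(len(u))]@R; return -R.T@t,d
def onplane(n,px,z):
    o,d=ray(n,px); return o+d*((z-o[2])/d[:,2])[:,None]
def proj(n,P):
    c,R,t=cam(n); K=np.array([[c["fx"],0,c["cx"]],[0,c["fy"],c["cy"]],[0,0,1]])
    return cv2.projectPoints(np.atleast_2d(np.array(P,float)),cv2.Rodrigues(R)[0],t,K,np.array([c["k1"],0,0,0,0.]))[0].reshape(-1,2)
E
python3 - <<'E'
from h import *
for n in("scene","top"):
    cv2.imwrite(f"pics/{n}0.png",robot.snapshot(n)); c,R,t=cam(n); print(n,c["fx"],c["k1"],-R.T@t,R[2])
E
```

```text
scene 490.26974590133415 -0.12582188796709198 [0.96733753 0.59420431 0.62022641] [-0.45252847 -0.60850055 -0.65187811]
top 614.4629529248331 -0.21168740073901587 [0.37616287 0.04651805 1.25885326] [ 0.13897574  0.01850066 -0.99012296]
```

View pics/top0.png

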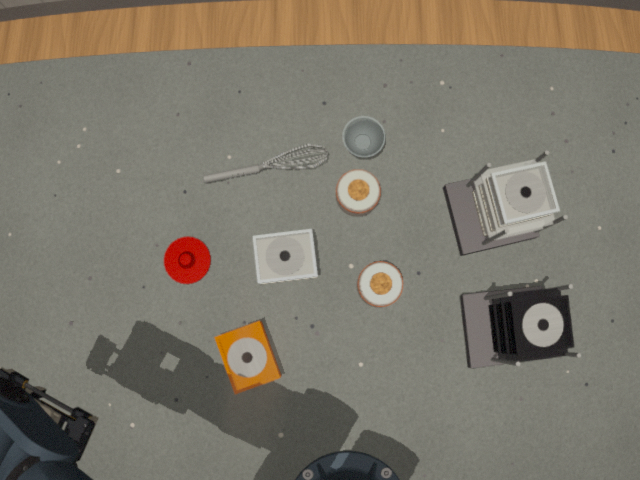

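View pics/scene0.png

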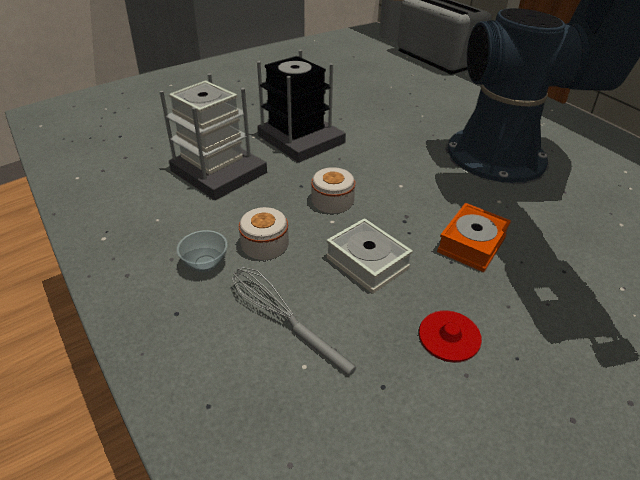

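Top view: the white case is at (285,256), the orange lookalike at (247,357). The crocks are at (358,191) and (381,283). Of the two racks, white/clear is at (500,210) and black at (520,325). The white case and the white/clear rack fit the description, since that rack lies on the line through the gap. The lid is at (187,260), the whisk at (265,165) and the bowl at (364,137). Next I'll confirm with a crop and measure.

```bash
cat > m.py <<'E'
from h import *
def case(im):
    hsv=cv2.cvtColor(im,cv2.COLOR_BGR2HSV); m=((hsv[...,2]>150)&(hsv[...,1]<50)).astype(np.uint8)
    return m
def blobs(im):
    m=case(im); m=cv2.morphologyEx(m,cv2.MORPH_CLOSE,np.ones((3,3)))
    cs,_=cv2.findContours(m,cv2.RETR_EXTERNAL,cv2.CHAIN_APPROX_NONE)
    return [c for c in cs if cv2.contourArea(c)>600]
E
python3 - <<'E'
from m import *
im=cv2.imread("pics/top0.png")
for c in blobs(im):
    x,y,w,h=cv2.boundingRect(c)
    if y<60: continue
    r=cv2.minAreaRect(c); print((x,y,w,h),cv2.contourArea(c),r)
    for z in (.045,.06):
        P=onplane("top",c[:,0,:],z)[:,:2].astype(np.float32)*1000
        q=cv2.minAreaRect(P); print("  z",z,np.round(q[0],1),np.round(q[1],1),round(q[2],2), "circ",np.round(cv2.minEnclosingCircle(P)[0],1),round(cv2.minEnclosingCircle(P)[1],1))
crop=im[120:300,230:580]; cv2.imwrite("pics/crop0.png",cv2.resize(crop,None,fx=2.28,fy=2.28,interpolation=cv2.INTER_CUBIC))
# plinth mask
hsv=cv2.cvtColor(im,cv2.COLOR_BGR2HSV); print(im[215,460],im[100,250],im[245,510],im[330,475])
E
```

```text
(228, 338, 38, 39) 1080.5 ((246.9500274658203, 356.6500244140625), (37.63109588623047, 37.31486892700195), 18.43494987487793)
  z 0.045 [320.1 192.8] [74.5 73.5] 71.6 circ [319.1 193.1] 37.8
  z 0.06 [320.8 191. ] [73.5 72.6] 71.6 circ [319.8 191.3] 37.3
(523, 304, 40, 43) 1289.0 ((542.5, 325.0), (42.0, 39.0), 90.0)
  z 0.045 [ 369.6 -401.5] [83.9 84.8] 87.8 circ [ 370.7 -401.6] 43.5
  z 0.06 [ 369.7 -395.9] [82.8 83.7] 87.8 circ [ 370.8 -396. ] 42.9
(359, 263, 43, 42) 1358.0 ((380.0, 283.5), (41.0, 42.0), 90.0)
  z 0.045 [460.9 -71.9] [83.6 81.4] 88.94 circ [460.9 -72.4] 42.3
  z 0.06 [459.8 -70.4] [82.5 80.4] 88.94 circ [459.8 -70.9] 41.8
(252, 229, 66, 55) 2894.0 ((284.2658386230469, 255.97975158691406), (49.46281814575195, 60.7692985534668), 83.04703521728516)
  z 0.045 [518.7 117.5] [ 99.3 121.2] 6.27 circ [518.7 117.3] 76.5
  z 0.06 [516.9 116.6] [ 98.  119.7] 6.27 circ [516.9 116.4] 75.6
(337, 170, 42, 41) 1283.5 ((357.5, 190.0), (40.0, 41.0), 90.0)
  z 0.045 [650.7 -31.9] [83.2 82.9] 89.15 circ [650.6 -33. ] 42.7
  z 0.06 [647.3 -30.9] [82.2 81.9] 89.15 circ [647.2 -32. ] 42.2
(475, 160, 85, 79) 4780.0 ((517.2616577148438, 196.48321533203125), (76.11798095703125, 78.55097961425781), 79.99201965332031)
  z 0.045 [ 632.5 -363.5] [157.9 170.7] 6.83 circ [ 633.1 -358. ] 104.6
  z 0.06 [ 629.3 -358.4] [155.9 168.6] 6.83 circ [ 630. -353.] 103.3
[108 112 120] [119 129 129] [114 122 123] [112 116 123]
```

View pics/crop0.png

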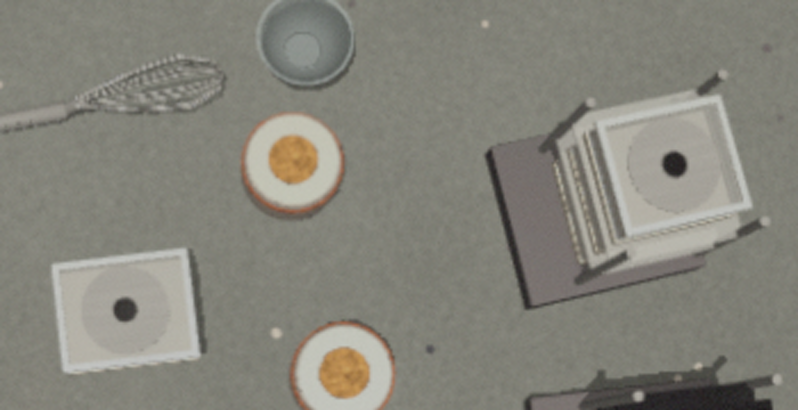

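The crop confirms the white case, with its steel disc and clear top, and the white/clear rack on the grey plinth, whose front edge runs from crop (492,152) to (528,307). Next I'll measure the plinth edge and work out the start pose.

```bash
cat > pose.py <<'E'
from m import *
C=[np.array([459.8,-70.7]),np.array([647.2,-31.5])]
G=(C[0]+C[1])/2; Y=(C[1]-C[0]);Y/=np.linalg.norm(Y); X=np.array([Y[1],-Y[0]])
def gap(p): p=np.asarray(p)[:2]-G; return np.array([p@X,p@Y])
def world(a,b): return G+a*X+b*Y
E
python3 - <<'E'
from pose import *
im=cv2.imread("pics/top0.png")
print("G",G,"X",X,"ang",np.degrees(np.arctan2(X[1],X[0])))
# plinth front: dark->plinth transition along rows
g=im.astype(int); pts=[]
for v in range(196,248,4):
    guess=445.8+(v-186.7)/(254.7-186.7)*15.8
    row=cv2.GaussianBlur(im,(3,3),0)[v].astype(float)
    d=(row[:,2]-row[:,1])  # plinth is reddish
    us=np.arange(int(guess)-8,int(guess)+9); s=np.array([row[u:u+3].sum()-row[u-3:u].sum() for u in us])
    pts.append((us[np.argmax(s)],v, us[np.argmin(s)]))
print(pts)
P=np.array(pts,float)
W=onplane("top",P[:,:2]-[.5,0],.03)[:,:2]*1000
l=cv2.fitLine(W.astype(np.float32),cv2.DIST_HUBER,0,.01,.01).ravel();print("line",l,[gap(w).round(1) for w in W[::4]])
cn=onplane("top",[[445.8,186.7],[461.6,254.7]],.03)[:,:2]*1000;print("ends",cn,[gap(c) for c in cn])
s=robot.observe();print(s["tcp_pos"],s["tool_rot"],s["opening"],s["t"])
from scipy.spatial.transform import Rotation as R
print(R.from_quat(s["tool_rot"]).as_matrix().round(3))
# case top edges: lighter rim; corners of disc centre
h=im[229:284,252:318]; d=(h.max(2)<70).astype(np.uint8); M=cv2.moments(d,True); hp=[M['m10']/M['m00']+252,M['m01']/M['m00']+229]
print("hole",hp,M['m00'],onplane("top",[hp],.045)*1000)
for n,px in (("lid",(187,260)),("bowl",(364,137))): print(n,gap(onplane("top",[px],.02)[0]*1000))
print("case", gap((518.7,117.5)), gap((520.3,117.5)))
E
```

```text
G [553.5 -51.1] X [ 0.20474678 -0.97881497] ang -78.18532366500958
[(np.int64(449), 196, np.int64(445)), (np.int64(450), 200, np.int64(446)), (np.int64(451), 204, np.int64(447)), (np.int64(452), 208, np.int64(448)), (np.int64(453), 212, np.int64(449)), (np.int64(454), 216, np.int64(450)), (np.int64(455), 220, np.int64(451)), (np.int64(456), 224, np.int64(452)), (np.int64(457), 228, np.int64(453)), (np.int64(458), 232, np.int64(454)), (np.int64(459), 236, np.int64(455)), (np.int64(460), 240, np.int64(456)), (np.int64(461), 244, np.int64(457))]
line [ 9.8040533e-01  1.9699097e-01  5.9051904e+02 -2.2998227e+02] [array([183.1,  49.1]), array([182.8,  14.8]), array([182.5, -19.1]), array([182.3, -52.9])]
ends [[ 658.69756173 -215.66319687]
 [ 517.08969286 -241.68757874]] [array([182.6157837 ,  69.27516369]), array([179.09508287, -74.66114738])]
[0.23747996 0.49576419 0.23216336] [ 2.21544558e-01  9.75150115e-01 -4.89528391e-04 -1.47173224e-04] 1.0016694387434222 0.1
[[-0.902  0.432 -0.001]
 [ 0.432  0.902 -0.001]
 [ 0.    -0.001 -1.   ]]
hole [284.21818181818185, 255.47272727272727] 55.0 [[519.53765779 117.39705911  45.        ]]
lid [-370.11466016   39.02430779]
bowl [ 43.47115337 212.18728084]
case [-172.1533928     0.45754638] [-171.82579794    2.02365034]
```

Request:
drive_tool --moves '[{"tx":30,"ty":-30,"twist":-0.12},{"tx":64,"ty":-68,"twist":-0.26},{"tx":100,"ty":-106,"twist":-0.4},{"tx":136,"ty":-144,"twist":-0.54},{"tx":172,"ty":-182,"twist":-0.68},{"tx":208,"ty":-220,"twist":-0.82},{"tx":244,"ty":-258,"twist":-0.96},{"tx":272,"ty":-288,"twist":-1.014},{"tx":272,"ty":-288,"twist":-1.014},{"tx":272,"ty":-288,"twist":-1.014}]' --claw 0.47

```text
schema error: expected keys tx, ty, tz, twist
```

Request:
drive_tool --moves '[{"tx":30,"ty":-30,"tz":0,"twist":-0.12},{"tx":64,"ty":-68,"tz":0,"twist":-0.26},{"tx":100,"ty":-106,"tz":0,"twist":-0.4},{"tx":136,"ty":-144,"tz":0,"twist":-0.54},{"tx":172,"ty":-182,"tz":0,"twist":-0.68},{"tx":208,"ty":-220,"tz":0,"twist":-0.82},{"tx":244,"ty":-258,"tz":0,"twist":-0.96},{"tx":272,"ty":-288,"tz":0,"twist":-1.014},{"tx":272,"ty":-288,"tz":0,"twist":-1.014},{"tx":272,"ty":-288,"tz":0,"twist":-1.014}]' --claw 0.47

```text
t: 1.35
tcp_pos: [0.509, 0.2084, 0.2323]
tool_rot: [0.667, 0.745, -0.0, -0.0]
force: [0.4, -0.7, 1.0]
opening: 0.471
grasp_force: 0.0
```

Request:
drive_tool --moves '[{"tx":0,"ty":0,"tz":-50,"twist":0},{"tx":0,"ty":0,"tz":-100,"twist":0},{"tx":0,"ty":0,"tz":-150,"twist":0},{"tx":0,"ty":0,"tz":-190,"twist":0},{"tx":0,"ty":0,"tz":-208,"twist":0},{"tx":0,"ty":0,"tz":-208,"twist":0},{"tx":0,"ty":0,"tz":-208,"twist":0}]'

```text
t: 2.22
tcp_pos: [0.5103, 0.2086, 0.0261]
tool_rot: [0.667, 0.745, 0.001, 0.001]
force: [0.5, -0.3, -0.0]
opening: 0.47
grasp_force: 0.0
```

```bash
python3 - <<'E'
from h import *
a=robot.snapshot("scene");b=robot.snapshot("top")
cv2.imwrite("pics/s1.png",np.hstack([cv2.resize(a[150:450,200:600],(400,300)),b[110:410,160:560]]))
E
```

```text
(no output)
```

View pics/s1.png

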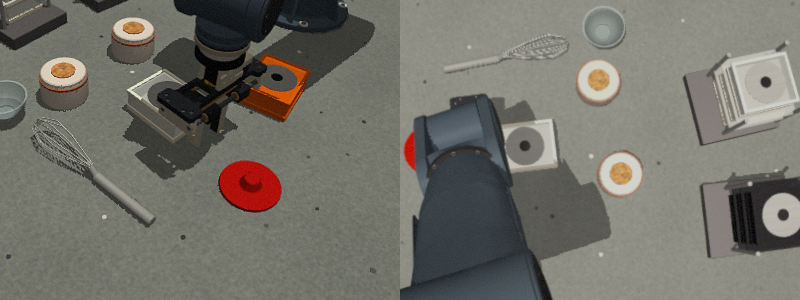

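The hand is down behind the white case, clear of the lid and the orange case. In the top view the disc hole and front edge stay visible past the arm. Now I'll make first contact along the case's axis.

Request:
drive_tool --moves '[{"tx":1,"ty":-8,"tz":0,"twist":0},{"tx":2,"ty":-16,"tz":0,"twist":0},{"tx":2,"ty":-20,"tz":0,"twist":0},{"tx":3,"ty":-24,"tz":0,"twist":0},{"tx":3,"ty":-28,"tz":0,"twist":0},{"tx":4,"ty":-32,"tz":0,"twist":0},{"tx":4,"ty":-36,"tz":0,"twist":0},{"tx":4,"ty":-36,"tz":0,"twist":0}]'

```text
t: 3.32
tcp_pos: [0.5136, 0.1716, 0.0246]
tool_rot: [0.667, 0.745, -0.0, 0.0]
force: [-0.3, -0.3, 0.4]
opening: 0.473
grasp_force: 0.0
```

```bash
cat > look.py <<'E'
from pose import *
import sys
# usage: look.py hole_x_guess hole_y_guess (gap frame, mm); hole by dark spot, front edge by white mask boundary
im=robot.snapshot("top"); gx,gy=map(float,sys.argv[1:3]); cv2.imwrite("pics/last.png",im)
w=world(gx,gy); u,v=proj("top",[w[0]/1e3,w[1]/1e3,.045])[0].round().astype(int)
hsv=cv2.cvtColor(im,cv2.COLOR_BGR2HSV)
sub=(im[v-14:v+15,u-14:u+15].max(2)<70).astype(np.uint8)
n,l,st,ce=cv2.connectedComponentsWithStats(sub)
for i in range(1,n):
    if st[i,4]>15: p=onplane("top",[ce[i]+[u-14,v-14]],.045)[0]*1000; print("hole area",st[i,4],"gap xy",gap(p).round(1),"world",p[:2].round(1))
# front edge: last white pixel per scan line in gap frame, lines y=-35..35
m=((hsv[...,2]>150)&(hsv[...,1]<50))
E=[]
for b in np.arange(-36,37,4.):
    a=np.arange(gx+35,gx+85,.5); W=np.array([world(x,gy+b) for x in a])/1e3
    q=proj("top",np.c_[W,np.full(len(a),.045)])
    g=cv2.remap(im[...,1].astype(np.float32),q[:,0].astype(np.float32).reshape(1,-1),q[:,1].astype(np.float32).reshape(1,-1),cv2.INTER_LINEAR).ravel()
    k=np.array([g[i:i+6].mean()-g[i-6:i].mean() for i in range(6,len(g)-6)]); i=k.argmin()+6
    if k.min()<-25: E.append((b+gy,a[i]))
E=np.array(E)
if len(E)>4:
    f=cv2.fitLine(E.astype(np.float32),cv2.DIST_HUBER,0,.01,.01).ravel(); s=f[1]/f[0]
    print("front edge n",len(E),"x@y=gy",round(f[3]-s*(f[2]-gy),1),"case yaw rel gap deg",round(-np.degrees(np.arctan(s)),2),"span",E[:,0].min(),E[:,0].max())
# side edges: +y and -y
for sg in(1,-1):
    E=[]
    for x in np.arange(gx-10,gx+55,5.):
        b=gy+sg*np.arange(35,65,.5); W=np.array([world(x,y) for y in b])/1e3
        q=proj("top",np.c_[W,np.full(len(b),.045)]).astype(np.float32)
        g=cv2.remap(im[...,1].astype(np.float32),q[:,0].reshape(1,-1),q[:,1].reshape(1,-1),cv2.INTER_LINEAR).ravel()
        k=np.array([g[i:i+6].mean()-g[i-6:i].mean() for i in range(6,len(g)-6)]); i=k.argmin()+6
        if k.min()<-25: E.append((x,b[i]))
    E=np.array(E)
    if len(E)>4:
        f=cv2.fitLine(E.astype(np.float32),cv2.DIST_HUBER,0,.01,.01).ravel(); s=f[1]/f[0]
        print("side",sg,"n",len(E),"y@gx",round(f[3]-s*(f[2]-gx),1),"yaw",round(np.degrees(np.arctan(s)),2))
s=robot.observe(); t=np.array(s["tcp_pos"])*1000; print("t",s["t"],"tcp gap",gap(t).round(1))
E
python3 look.py -160 0
```

```text
hole area 187 gap xy [-165.2    5.4] world [525.  111.7]
front edge n 19 x@y=gy -94.7 case yaw rel gap deg -5.13 span -36.0 36.0
side 1 n 11 y@gx 49.4 yaw -5.54
side -1 n 12 y@gx -50.4 yaw -5.27
t 3.375 tcp gap [-226.2    6.4]
```

Request:
drive_tool --moves '[{"tx":0.3,"ty":-5,"tz":0,"twist":0.01},{"tx":0.6,"ty":-10,"tz":0,"twist":0.02},{"tx":1,"ty":-15,"tz":0,"twist":0.03},{"tx":1.3,"ty":-20,"tz":0,"twist":0.042},{"tx":1.6,"ty":-25,"tz":0,"twist":0.054},{"tx":2,"ty":-30,"tz":0,"twist":0.066},{"tx":2.3,"ty":-35,"tz":0,"twist":0.08},{"tx":2.6,"ty":-40,"tz":0,"twist":0.092},{"tx":3,"ty":-45,"tz":0,"twist":0.092},{"tx":3,"ty":-45,"tz":0,"twist":0.092}]'

```text
t: 4.62
tcp_pos: [0.5168, 0.1266, 0.0247]
tool_rot: [0.632, 0.775, 0.0, 0.0]
force: [-1.4, 0.4, -0.1]
opening: 0.47
grasp_force: 0.0
```

```bash
python3 look.py -110 0
```

```text
hole area 96 gap xy [-111.     5.9] world [536.6  58.7]
front edge n 19 x@y=gy -50.1 case yaw rel gap deg -0.2 span -36.0 36.0
side 1 n 10 y@gx 49.0 yaw 0.0
side -1 n 12 y@gx -50.4 yaw 0.07
t 4.675 tcp gap [-181.7    0.5]
```

```bash
python3 - <<'E'
from pose import *
im=cv2.imread("pics/last.png")
for a in((-60,0),(60,0)):pass
for z,col in((.045,(0,0,255)),):
    for yy in(51,-51):
        p=proj("top",[np.r_[world(-60,yy)/1e3,z],np.r_[world(60,yy)/1e3,z]]).round().astype(int); 
        cv2.imwrite("pics/raw.png",im)
    big=cv2.resize(im[150:330,250:450],None,fx=3,fy=3,interpolation=cv2.INTER_CUBIC)
    for yy in(51,-51):
        p=proj("top",[np.r_[world(-45,yy)/1e3,z],np.r_[world(70,yy)/1e3,z]]); p=((p-[250,150])*3).round().astype(int)
        cv2.line(big,tuple(map(int,p[0])),tuple(map(int,p[1])),(0,0,255),1)
cv2.imwrite("pics/c2.png",big)
E
```

```text
(no output)
```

View pics/c2.png

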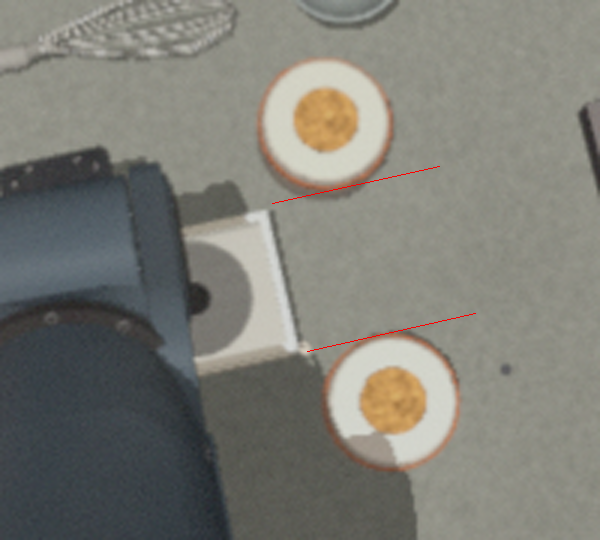

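The front edge is square to the gap. The case looks slightly nearer the lower crock: its front corners are at crop (270,211) and (300,350), against gap lines at (272,203) and (306,351). I'll measure that along the bright front rim.

```bash
python3 - <<'E'
from pose import *
im=cv2.imread("pics/raw.png")
for x in(-52.5,-54,-55.5):
    b=np.arange(-60,61,1.); q=proj("top",np.array([np.r_[world(x,y)/1e3,.045] for y in b])).astype(np.float32)
    g=cv2.remap(im[...,1],q[:,0].reshape(1,-1),q[:,1].reshape(1,-1),cv2.INTER_LINEAR).ravel().astype(int)
    print(x,dict(zip(b[4:22].astype(int).tolist(),g[4:22].tolist())),dict(zip(b[96:117].astype(int).tolist(),g[96:117].tolist())))
# crock rims (incl. brown) at z=.06: profile along Y through both crocks
b=np.arange(-150,151,1.); q=proj("top",np.array([np.r_[world(0,y)/1e3,.06] for y in b])).astype(np.float32)
c=cv2.remap(cv2.cvtColor(im,cv2.COLOR_BGR2HSV)[...,1],q[:,0].reshape(1,-1),q[:,1].reshape(1,-1),cv2.INTER_LINEAR).ravel().astype(int)
for lo,hi in((-148,-130),(-62,-44),(44,62),(130,148)): print(lo,c[lo+150:hi+150].tolist())
E
```

```text
-52.5 {-56: 89, -55: 87, -54: 88, -53: 90, -52: 96, -51: 105, -50: 125, -49: 145, -48: 168, -47: 188, -46: 194, -45: 201, -44: 202, -43: 203, -42: 202, -41: 201, -40: 202, -39: 203} {36: 201, 37: 202, 38: 203, 39: 204, 40: 204, 41: 204, 42: 204, 43: 205, 44: 204, 45: 202, 46: 200, 47: 195, 48: 186, 49: 167, 50: 149, 51: 146, 52: 143, 53: 145, 54: 146, 55: 145, 56: 145}
-54 {-56: 91, -55: 90, -54: 89, -53: 87, -52: 94, -51: 103, -50: 123, -49: 145, -48: 170, -47: 193, -46: 203, -45: 209, -44: 210, -43: 211, -42: 211, -41: 211, -40: 211, -39: 211} {36: 209, 37: 210, 38: 210, 39: 210, 40: 210, 41: 209, 42: 209, 43: 209, 44: 210, 45: 209, 46: 207, 47: 199, 48: 190, 49: 171, 50: 152, 51: 147, 52: 144, 53: 144, 54: 145, 55: 145, 56: 145}
-55.5 {-56: 91, -55: 91, -54: 90, -53: 90, -52: 96, -51: 105, -50: 123, -49: 146, -48: 168, -47: 192, -46: 206, -45: 210, -44: 212, -43: 212, -42: 213, -41: 212, -40: 211, -39: 210} {36: 207, 37: 207, 38: 207, 39: 207, 40: 206, 41: 206, 42: 207, 43: 209, 44: 210, 45: 209, 46: 206, 47: 198, 48: 185, 49: 171, 50: 156, 51: 148, 52: 146, 53: 144, 54: 144, 55: 143, 56: 143}
-148 [18, 19, 19, 20, 24, 29, 53, 80, 89, 95, 70, 45, 31, 18, 14, 11, 11, 10]
-62 [12, 12, 12, 13, 13, 13, 21, 33, 57, 91, 101, 82, 58, 33, 20, 19, 19, 18]
44 [31, 34, 41, 53, 70, 95, 113, 106, 92, 65, 39, 33, 26, 21, 17, 17, 18, 17]
130 [19, 18, 18, 19, 20, 23, 31, 45, 58, 62, 62, 43, 24, 19, 16, 15, 13, 14]
```

The case is centred to within about 1 mm and square, so I'll push straight along the gap direction (0.205, -0.979).

Request:
drive_tool --moves '[{"tx":1.6,"ty":-7.8,"tz":0,"twist":0},{"tx":3.2,"ty":-15.6,"tz":0,"twist":0},{"tx":4.8,"ty":-23.4,"tz":0,"twist":0},{"tx":6.4,"ty":-31.2,"tz":0,"twist":0},{"tx":8,"ty":-39,"tz":0,"twist":0},{"tx":9.6,"ty":-46.8,"tz":0,"twist":0},{"tx":11.2,"ty":-54.6,"tz":0,"twist":0},{"tx":12.9,"ty":-62.4,"tz":0,"twist":0},{"tx":14.6,"ty":-70.2,"tz":0,"twist":0},{"tx":14.6,"ty":-70.2,"tz":0,"twist":0}]'

```text
t: 5.92
tcp_pos: [0.5313, 0.056, 0.0245]
tool_rot: [0.632, 0.775, -0.0, 0.0]
force: [-0.3, -0.7, -0.2]
opening: 0.468
grasp_force: 0.0
```

```bash
python3 look.py -39 0
```

```text
hole area 34 gap xy [-48.   19.4] world [ 5.627e+02 -2.000e-01]
hole area 105 gap xy [-61.3 -15.6] world [525.7   5.7]
front edge n 19 x@y=gy 21.7 case yaw rel gap deg -0.47 span -36.0 36.0
side 1 n 6 y@gx 48.8 yaw 0.33
side -1 n 9 y@gx -50.9 yaw 2.1
t 5.975 tcp gap [-1.097e+02  1.000e-01]
```

Request:
drive_tool --moves '[{"tx":1.6,"ty":-7.8,"tz":0,"twist":0},{"tx":3.2,"ty":-15.6,"tz":0,"twist":0},{"tx":4.8,"ty":-23.4,"tz":0,"twist":0},{"tx":6.4,"ty":-31.2,"tz":0,"twist":0},{"tx":8,"ty":-39,"tz":0,"twist":0},{"tx":9.6,"ty":-46.8,"tz":0,"twist":0},{"tx":11.2,"ty":-54.6,"tz":0,"twist":0},{"tx":12.9,"ty":-62.4,"tz":0,"twist":0},{"tx":14.6,"ty":-70.2,"tz":0,"twist":0},{"tx":14.6,"ty":-70.2,"tz":0,"twist":0}]'

```text
t: 7.22
tcp_pos: [0.5461, -0.014, 0.0247]
tool_rot: [0.632, 0.775, 0.0, 0.0]
force: [-0.3, 0.5, -0.4]
opening: 0.468
grasp_force: 0.0
```

```bash
python3 look.py 33 0
```

```text
hole area 59 gap xy [43.7 13.3] world [575.4 -91.2]
hole area 218 gap xy [ 17.7 -12.8] world [544.6 -71. ]
front edge n 19 x@y=gy 93.7 case yaw rel gap deg -0.45 span -36.0 36.0
side -1 n 5 y@gx -49.7 yaw 0.0
t 7.275 tcp gap [-38.1   0.3]
```

Request:
drive_tool --moves '[{"tx":1.6,"ty":-7.8,"tz":0,"twist":0},{"tx":3.2,"ty":-15.6,"tz":0,"twist":0},{"tx":4.8,"ty":-23.4,"tz":0,"twist":0},{"tx":6.4,"ty":-31.2,"tz":0,"twist":0},{"tx":8,"ty":-39,"tz":0,"twist":0},{"tx":9.6,"ty":-46.8,"tz":0,"twist":0},{"tx":11.2,"ty":-54.6,"tz":0,"twist":0},{"tx":12.9,"ty":-62.4,"tz":0,"twist":0},{"tx":14.6,"ty":-70.2,"tz":0,"twist":0},{"tx":14.6,"ty":-70.2,"tz":0,"twist":0}]'

```text
t: 8.52
tcp_pos: [0.5606, -0.0844, 0.0245]
tool_rot: [0.632, 0.775, -0.0, 0.0]
force: [1.0, -0.4, -0.2]
opening: 0.465
grasp_force: 0.0
```

```bash
python3 look.py 105 0
```

```text
hole area 61 gap xy [132.6   7.8] world [ 588.3 -179.3]
hole area 227 gap xy [101.7  -9. ] world [ 565.5 -152.5]
front edge n 18 x@y=gy 171.5 case yaw rel gap deg -0.0 span -36.0 32.0
t 8.575 tcp gap [33.8  0. ]
```

Request:
drive_tool --moves '[{"tx":0.8,"ty":-4,"tz":0,"twist":0},{"tx":1.6,"ty":-8,"tz":0,"twist":0},{"tx":2.2,"ty":-11,"tz":0,"twist":0},{"tx":2.6,"ty":-13,"tz":0,"twist":0},{"tx":2.9,"ty":-14,"tz":0,"twist":0},{"tx":3.1,"ty":-15,"tz":0,"twist":0}]'

```text
t: 9.32
tcp_pos: [0.5635, -0.0986, 0.0246]
tool_rot: [0.632, 0.775, -0.0, -0.0]
force: [0.2, 1.1, -2.0]
opening: 0.464
grasp_force: 0.6
```

```bash
python3 - <<'E'
from h import *
b=robot.snapshot("top");a=robot.snapshot("scene")
cv2.imwrite("pics/s3.png",np.hstack([cv2.resize(a[60:260,120:360],(400,333)),cv2.resize(b[140:340,330:570],(400,333),interpolation=cv2.INTER_CUBIC)]))
E
```

```text
(no output)
```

View pics/s3.png

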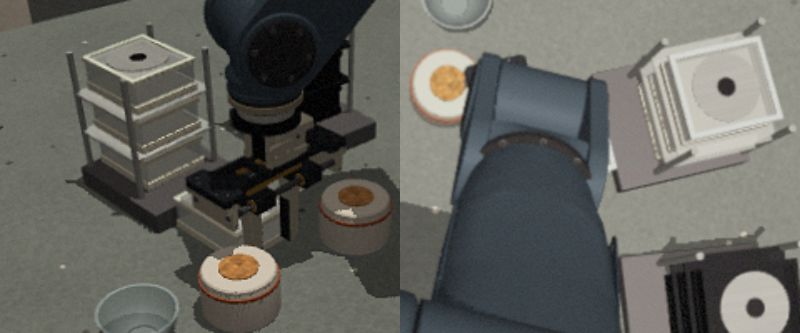

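The case's front is at or almost at the plinth. In the scene view the white case meets the dark plinth near (185,210), and both crocks and the bowl are undisturbed. I'll creep forward until the force rises.

Request:
drive_tool --moves '[{"tx":0.2,"ty":-1,"tz":0,"twist":0},{"tx":0.4,"ty":-2,"tz":0,"twist":0},{"tx":0.4,"ty":-2,"tz":0,"twist":0}]'

```text
t: 9.8
tcp_pos: [0.564, -0.1007, 0.0247]
tool_rot: [0.632, 0.775, 0.0, 0.0]
force: [0.3, 1.6, 0.1]
opening: 0.471
grasp_force: 0.4
```

Request:
drive_tool --moves '[{"tx":0.2,"ty":-1,"tz":0,"twist":0},{"tx":0.4,"ty":-2,"tz":0,"twist":0},{"tx":0.4,"ty":-2,"tz":0,"twist":0}]'

```text
t: 10.18
tcp_pos: [0.5639, -0.1013, 0.0247]
tool_rot: [0.632, 0.775, 0.0, -0.001]
force: [-3.3, 11.6, 5.1]
opening: 0.468
grasp_force: 5.9
```

Force rose to about 12 N, with the front at about 183 mm against the measured 182.7 mm for the rack. The case is seated, so I'll back off and lift away.

Request:
drive_tool --moves '[{"tx":-0.8,"ty":4,"tz":0,"twist":0},{"tx":-2.4,"ty":12,"tz":0,"twist":0},{"tx":-5,"ty":24,"tz":0,"twist":0},{"tx":-6,"ty":30,"tz":30,"twist":0},{"tx":-6,"ty":30,"tz":80,"twist":0},{"tx":-6,"ty":30,"tz":130,"twist":0},{"tx":-6,"ty":30,"tz":180,"twist":0},{"tx":-30,"ty":70,"tz":200,"twist":0},{"tx":-60,"ty":115,"tz":200,"twist":0},{"tx":-90,"ty":160,"tz":200,"twist":0}]'

```text
t: 11.42
tcp_pos: [0.473, 0.059, 0.2249]
tool_rot: [0.632, 0.775, 0.0, 0.0]
force: [1.4, -0.1, -0.3]
opening: 0.473
grasp_force: 0.0
```

Request:
drive_tool --moves '[{"tx":-30,"ty":45,"tz":0,"twist":0},{"tx":-60,"ty":90,"tz":0,"twist":0},{"tx":-90,"ty":135,"tz":0,"twist":0},{"tx":-110,"ty":180,"tz":0,"twist":0},{"tx":-110,"ty":180,"tz":0,"twist":0},{"tx":-110,"ty":180,"tz":0,"twist":0}]'

```text
t: 12.18
tcp_pos: [0.3642, 0.2373, 0.2246]
tool_rot: [0.632, 0.775, -0.0, 0.0]
force: [-0.4, 0.3, -0.1]
opening: 0.473
grasp_force: 0.0
```

```bash
python3 look.py 123 0; python3 - <<'E'
from h import *
b=cv2.imread("pics/last.png");a=robot.snapshot("scene")
cv2.imwrite("pics/s4.png",np.hstack([cv2.resize(a,(400,300)),cv2.resize(b[100:340,160:580],(400,229))[:, :] if 0 else cv2.resize(b[110:320,300:580],(400,300),interpolation=cv2.INTER_CUBIC)]))
E
```

```text
hole area 60 gap xy [121.2   0.6] world [ 578.9 -169.7]
front edge n 19 x@y=gy 182.1 case yaw rel gap deg 0.18 span -36.0 36.0
side 1 n 13 y@gx 49.4 yaw -0.58
side -1 n 13 y@gx -49.6 yaw -0.41
t 12.225 tcp gap [-320.6 -126.1]
```

View pics/s4.png

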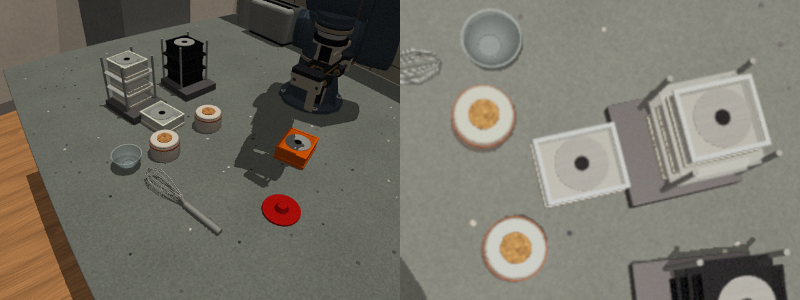

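The case sits flat and square against the plinth: the front edge measures 182.1 mm against 182.7 mm for the rack, and the case is on the middle line. The lid, whisk and bowl look to be where they were, and the hand is clear, so I'll hand in.

```bash
python3 -c "from rig import robot; print(robot.hand_in())"
```

```text
the job is handed in; nothing more can be done
None
```

I pushed the white case through the gap until it sat flat and square against the front of the white/clear rack, took the hand away, and handed the job in after about 12 s of robot time; the hand-in gave no verdict.

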